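Shake the baking beads out of a dial-lid shaker

ROBOT

A 7-joint arm with a two-finger parallel gripper is mounted at the origin on the work surface. World frame = base frame: x ahead of the robot, y to its left, z up, the work surface at z = 0. Lengths are in m, angles in degrees, forces in N, time in s.
With the tool pointing down it reaches from about 0.4 to 0.85 m from the base axis. Payload 4.5 kg.
Tool frame: the origin (TCP) lies midway between the tips of the shut fingers; the grasp point (between the pads) lies 19 mm behind it (bot.grip_point_offset is the distance from the TCP to the grasp point, in m); z points along the fingers, y is the line along which they close (so a half turn about z gives the same grasp; the last joint's range is limited). The gripper opens to 85 mm and grips with 20 to 120 N. Pads are 22 mm wide; open, the fingers measure 114 mm over their backs; the gripper's body (76 mm by 85 mm) begins 54 mm behind the grasp point. The pads swing forward as they close: fully open they stand 13 mm farther back than shut.
Start: joints at [-61.433, 39.483, -11.15, 89.685, 9.013, 51.709, -12.324], TCP at [0.28, 0.559, 0.231] pointing down, gripper open.
Joint ranges: [-172.22, 172.22], [-26.19, 119.32], [-84.43, 86.54], [7.71, 146.69], [-57.33, 237.33], [2.42, 119.75], [-152.13, 152.13]. Speed limits (degrees/s): [147.25, 147.25, 180, 180, 180, 180, 180].

INTERFACE

Orientations are given as [roll, pitch, yaw] about the fixed x, y, z axes, in that order (R = Rz(yaw) Ry(pitch) Rx(roll)).
In Python, from plant import bot gives the robot as it stands.
- The arm moves only by the shell command python3 -m handwheel 'ROWS' [FORCE]. ROWS is text: rows parted by semicolons, each of 7 numbers parted by spaces: the shift along the tool's x, y, z in m, then the turn, a rotation vector about the tool's x, y, z in rad, then the gripper command: -1 is shut, 1 is fully open, values between are in proportion. In form: tx ty tz wx wy wz jaw; .... A call has 1 to 5 rows; each row is the pose to reach, as a shift and turn from the pose commanded when the call began, along the tool's axes at that moment; what a row does not reach only later rows make up. A row lasts 1/10 s, in which the tool goes at most 50 mm and 8.59 degrees, less where a joint would pass 70% of its speed; a pose out of reach is approached as far as the arm can. A call with a gripper value outside its range is refused whole. The fingers move at their own pace and stop on an object; FORCE is the grip in N (left out, the last holds). Time passes only in rows, so rows that repeat a pose let the fingers close. It gives the time, the measured TCP pose, the force, the opening and the grip force at its end, in the units of the state.
- bot.observe(): the state, without advancing time (a new reading comes with each control period).
- bot.capture(name): name is "side" or "top"; returns a dict with "image" (400x640x3 uint8, red, green, blue), "intrinsics" (3x3 intrinsics, pixels), "rvec" (rotation vector, rad) and "tvec" (3), from world to camera coordinates, as OpenCV has them. Camera axes: x right, y down, z forward; pixel columns grow to the right and rows downward; lengths in m; the calibration is good to about 2 mm. A picture is of the moment at which its call begins. There is no depth.
- bot.job_done(): hands the job in; it is judged then, once.
The state is a dict: "t": time; "joint_positions": joint angles; "dq": joint speeds; "effort": joint torques, N m; "tcp_pos": TCP position; "tool_rot": TCP orientation; "force": force on the tool from outside, world axes, zero at the start; "moment": the same for the moment, N m; "width": opening from 0.0 (shut) to 1.0 (fully open); "grip_force": force on a finger pad.
Only numpy, scipy, OpenCV 4.12 (cv2) and the standard library are available. Lean on these libraries where they do the work, as an engineer would, in place of code of your own. Each camera call takes 0.05 s, during which the arm holds its last target. There are 200 camera calls.

TASK

The clear square shaker leans in its wooden stand with its dial closed or nearly so. While it still stands there, turn the grey dial clockwise all the way to its largest opening; then take the shaker out, shake all five steel beads into the round baking tin, and put the shaker back in its stand, fully seated as it was, with the dial left open. Leave the other things on the counter where they are.

Things in the scene. Friction and masses are not known exactly. Their poses are not given: they have to be found in the camera images.
- shaker: Square clear-plastic shaker, loose, 0.19 to 0.34 kg with beads: 60 x 60 mm section, walls 3 mm, 120 mm long plus a 4 mm white fixed lid. Origin: centre of its outer bottom; z runs along it towards the lid. It starts leaning 45 degrees in the stand, lid end up and towards the robot's side, its -x side lying on the sloping back. Grip it across its y sides.
- shaker_middle (a point): Point on the shaker's long axis, 70 mm from its bottom; same axes as the shaker. A good place to grip, across the two y sides (60 mm).
- shaker_mouth (a point): Middle of the only window in the fixed lid (21 mm in x, 28 in y, flush with the -x wall): 16 mm to -x of the long axis, 128 mm from the bottom; axes as the shaker. Beads run out when the -x side is kept underneath and the lid end is tipped 20 degrees or more below level; some lodge beside the window until the shaker is rocked about its long axis or shaken.
- dial (a joint): Turn of the grey dial (59 mm disc) on the lid, rad; grows clockwise as seen facing the lid from outside. 0 closed, about 1 tiny holes, about 2 a 6 mm hole over the window, 3.0 the largest opening (21 x 29 mm) fully over it; end stop at 3.02. Only the largest lets beads pass. Friction about 0.06 N m, stays where left. Starts between 0.2 and 1.2.
- dial_fin (a point): Centre of the dial's raised grip fin, on the dial's axis, 136 mm from the shaker's bottom. The fin is 10 mm thick (point x), 46 mm long (point y) and stands 18 mm above the disc (9 mm either way of this point along point z, which points out of the lid). It turns with the dial; the large opening lies on its -x side.
- stand: Light wooden stand fixed to the counter, base 130 x 90 x 10 mm. Origin: centre of the base's underside. It holds the shaker leaning 45 degrees towards the stand's -x on a sloping back 44 mm wide, against a foot stop square to it, between two cheeks 66 mm apart (3 mm of play each side) beside the lowest 31 mm of the shaker, 45 mm up its sides. Open above.
- stand_seat (a point): Where shaker_middle lies when the shaker is fully seated in the stand: 91 mm above the counter, on the stand's middle plane. Its axes are those of the stand: z up, x away from the side the shaker leans to.
- tin: Round bare-metal baking tin, loose, 156 mm rim diameter, 136 mm base, 45 mm tall, wall 3 mm, 0.35 kg. Origin: centre of its underside, z up.
- bead0_center (a point): Centre of one of the five steel baking beads, balls of 13 mm and 10 g, in the shaker at the start.
- bead1_center (a point): Centre of one of the five steel baking beads, balls of 13 mm and 10 g, in the shaker at the start.
- bead2_center (a point): Centre of one of the five steel baking beads, balls of 13 mm and 10 g, in the shaker at the start.
- bead3_center (a point): Centre of one of the five steel baking beads, balls of 13 mm and 10 g, in the shaker at the start.
- bead4_center (a point): Centre of one of the five steel baking beads, balls of 13 mm and 10 g, in the shaker at the start.
- round_shaker: upright white round pot with a plain lid, 50 mm diameter, 85 mm tall; a bystander. Origin at the middle of its underside.
- mug: white mug, 76 mm diameter, 85 mm tall, handle to its +y; a bystander. Origin at the middle of its underside.
- mill: dark wooden pepper mill, 52 mm diameter, 145 mm tall; a bystander. Origin at the middle of its underside.
- bowl: small white bowl, 110 mm rim diameter, 45 mm tall; a bystander. Origin at the middle of its underside.
- spatula: black-handled spatula lying flat along its x, 260 mm long; a bystander. Origin at the middle of its underside.
Mind the look-alikes: they are no part of the job. What is shaped like the shaker but purple is not meant. What is shaped like the stand but purple is not meant.

How it is judged:
By the outcome, as a careful person would: the job done as asked, in the order asked, and still so for the second after the job is handed in, with the robot touching nothing.
It also fails if it takes over 72 s, if anything falls off the work surface, if the arm or the gripper's body presses on something with over 40 N, if the wrist force passes 120 N, or if a joint passes its speed limit or range.

## Working session

There is one attempt and no reset: what is moved stays moved. The work goes in short steps, Python scripts to look and compute and a shell command to move; the robot and the scene stay as the last step left them, time stands still between calls to the robot, and variables do not carry over. Pictures are saved under pics/ and viewed, at most 10 in all, crops included, and the job is handed in when it is done.

```bash
ls; mkdir -p pics; python3 - <<'E'
from plant import bot
import cv2,numpy as np
for n in("side","top"):
    c=bot.capture(n); cv2.imwrite(f"pics/{n}0.png",c["image"][:,:,::-1])
    R=cv2.Rodrigues(np.array(c["rvec"],float))[0]; print(n,c["intrinsics"],-R.T@np.array(c["tvec"]).ravel(),R[2])
print(bot.observe(),bot.grip_point_offset)
E
```

```text
pics
side [[490.55925169   0.         330.05247971]
 [  0.         490.55925169 205.46885659]
 [  0.           0.           1.        ]] [ 0.25242134 -0.80086334  1.1721422 ] [ 0.19403506  0.59434644 -0.78045032]
top [[520.42597984   0.         328.47382728]
 [  0.         520.42597984 193.26297902]
 [  0.           0.           1.        ]] [0.41359953 0.01618539 1.72140424] [ 0.08389273 -0.00830836 -0.99644015]
{'t': 0.1, 'joint_positions': array([-61.43313826,  39.52737099, -11.14434846,  89.73820451,
         9.01232376,  51.70915738, -12.3248441 ]), 'dq': array([ 0.02011489, -0.20864281, -0.07961798, -0.14949669, -0.03655907,
       -0.01884499, -0.00036818]), 'effort': array([-3.79257457e-03, -5.40612388e+01, -1.27192028e+00, -1.58984488e+01,
        9.30908049e-03,  4.51607513e-03, -7.01791436e-06]), 'tcp_pos': array([0.27993382, 0.55816473, 0.23057813]), 'tool_rot': array([-1.79907264e+02,  7.12235406e-03,  1.53372672e+02]), 'force': array([-0.19841847,  0.59566418,  0.29389526]), 'moment': array([-0.02244536,  0.02064756, -0.03452985]), 'grip_force': 0.0, 'width': 0.9982971384011712} 0.0187
```

View pics/side0.png

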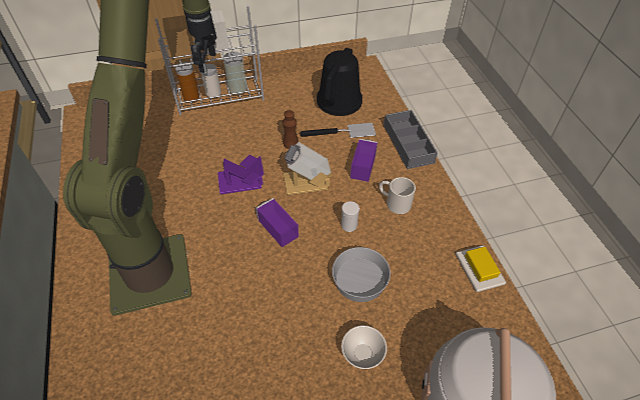

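View pics/top0.png

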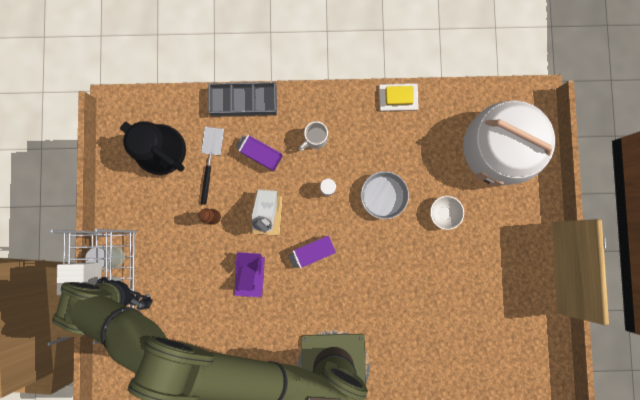

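Candidates for the shaker are clear/grey at side (307,163) / top (265,210), purple at side (278,222) / top (314,250), and purple at side (364,160) / top (260,152). Candidates for the stand are wood at side (306,182) and purple at side (241,174). I choose the clear shaker in the wooden stand and check it in one crop.

```bash
python3 - <<'E'
import cv2,numpy as np
s=cv2.imread("pics/side0.png")[130:200,270:340]; t=cv2.imread("pics/top0.png")[180:250,230:300]
cv2.imwrite("pics/crop0.png",np.hstack([cv2.resize(i,(400,400),interpolation=cv2.INTER_CUBIC) for i in(s,t)]))
E
```

```text
(no output)
```

View pics/crop0.png

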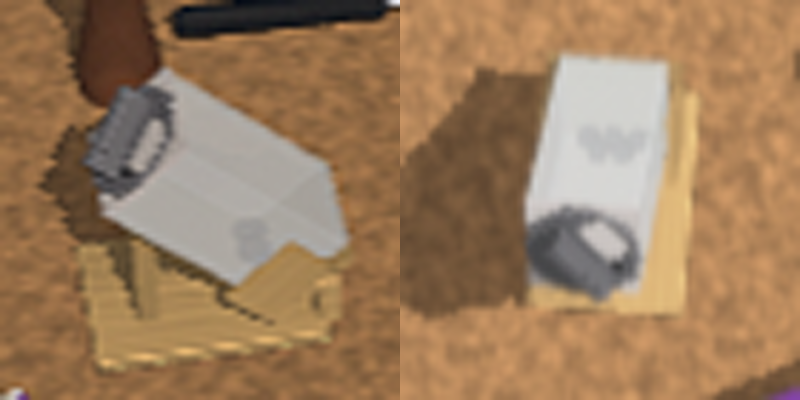

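The crop confirms it: a clear square shaker with a grey dial, lid towards the robot, in the wooden stand. The opening is on the fin's upper -y side, so the dial is near closed. Next I fit the pose.

```bash
cat > h.py <<'E'
import numpy as np,cv2
from scipy.optimize import least_squares
from scipy.spatial.transform import Rotation as Ro
from plant import bot
S=2**-.5
def cal(n):
    c=bot.capture(n); return c["image"],np.array(c["intrinsics"]),np.array(c["rvec"],float),np.array(c["tvec"],float)
def proj(c,P): return cv2.projectPoints(np.atleast_2d(np.array(P,float)),c[2],c[3],c[1],None)[0][:,0]
def ray(c,uv,z):
    R=cv2.Rodrigues(c[2])[0]; o=-R.T@c[3].ravel(); d=R.T@np.linalg.inv(c[1])@[*uv,1]; return o+d*(z-o[2])/d[2]
def shk(p): # p=x,y,yaw(rad) of seated shaker_middle -> (origin, R)
    R=Ro.from_euler('z',p[2]).as_matrix()@np.array([[S,0,-S],[0,1,0],[S,0,S]])
    return np.array([p[0],p[1],.091])-R@[0,0,.07],R
E
python3 - <<'E'
from h import *
s=cal("side");t=cal("top")
sp=lambda u,v:(270+u/5.714,130+v/5.714); tp=lambda u,v:(230+(u-400)/5.714,180+v/5.714)
L=[(s,(30,30,124),sp(165,70)),(s,(-30,-30,124),sp(100,208)),(s,(30,30,0),sp(328,165)),(s,(30,-30,0),sp(348,245)),
(t,(30,30,0),tp(560,55)),(t,(30,-30,0),tp(668,62)),(t,(30,30,124),tp(527,200))]
f=lambda p:np.concatenate([proj(c,shk(p)[0]+shk(p)[1]@(np.array(q)/1000))[0]-uv for c,q,uv in L])
r=least_squares(f,[.6,.2,0],loss='soft_l1');p=r.x
print("fit",p,np.degrees(p[2]));print(f(p).reshape(-1,2).round(1))
o,R=shk(p)
g=lambda d:o+R@[.0,0,.145]+np.outer([1,-1],R@[-np.sin(d),np.cos(d),0])*.023
# phi=fin local x angle about shaker z: fit ends of fin in top
for c,e in((t,[tp(553,232),tp(600,292)]),(s,[sp(128,92),sp(103,185)])):
    b=min(np.arange(0,180,2),key=lambda a:min(np.linalg.norm(proj(c,g(np.radians(a)))-e),np.linalg.norm(proj(c,g(np.radians(a)))[::-1]-e)));print("fin x angle mod180",b,proj(c,g(np.radians(b))),e)
print("fin",o+R@[0,0,.136])
for n,uv,z in(("tin",(385,194),.045),("mill",(210,215),.145),("round",(328,187),.085),("mug",(316,132),.085),("bowl",(447,211),.045),("pstand",(249,274),.04),("psh",(314,250),.06)): print(n,ray(t,uv,z).round(3))
print("tin side",ray(s,(361,271),.045).round(3)); print([a for a in dir(bot) if a[0]!='_'])
E
```

```text
fit [ 0.49935664  0.20402794 -0.11079144] -6.347881683292978
[[-0.5 -0.6]
 [-0.1  1.4]
 [-0.4 -0. ]
 [-0.5 -0.1]
 [ 0.4 -1. ]
 [ 0.2 -0.5]
 [-0.4 -0.2]]
fin x angle mod180 122 [[264.88390548 232.59263729]
 [256.63211589 222.60221975]] [(256.77633881694084, 220.60203010150508), (265.0017500875044, 231.10255512775637)]
fin x angle mod180 144 [[285.41845947 158.86909567]
 [289.95618806 144.58732765]] [(292.4011200560028, 146.100805040252), (288.0259012950647, 162.37661883094154)]
fin [0.45297372 0.2091879  0.13766905]
tin [ 0.548 -0.181  0.045]
mill [0.488 0.363 0.145]
round [0.571 0.004 0.085]
mug [0.748 0.038 0.085]
bowl [ 0.489 -0.379  0.045]
pstand [0.302 0.262 0.04 ]
psh [0.374 0.052 0.06 ]
tin side [ 0.548 -0.179  0.045]
['PlanningError', 'capture', 'grip_point_offset', 'job_done', 'observe']
```

```bash
cat >> h.py <<'E'
P=[.49936,.20403,-.11079]
O,RS=shk(P); XS,YS,ZS=RS.T; FIN=O+RS@[0,0,.136]
def dialR(a): # tool z=-ZS, tool y at angle a (deg) in shaker xy
    a=np.radians(a); y=np.cos(a)*XS+np.sin(a)*YS; z=-ZS; return np.column_stack([np.cross(y,z),y,z])
def plan(*ws,cur=None):
    s=bot.observe(); p=s["tcp_pos"]; R=Ro.from_euler('xyz',s["tool_rot"],degrees=True)
    for tp,tR in ws:
        tR=Ro.from_matrix(tR); d=np.array(tp)-p; w=(R.inv()*tR).as_rotvec()
        n=int(max(1,np.ceil(np.linalg.norm(d)/.24),np.ceil(np.linalg.norm(w)/.73)))
        for k in range(n):
            Rk=R*Ro.from_rotvec(w*k/n); print(*(Rk.inv().apply(d/n)).round(4),*(w/n).round(3))
        p=np.array(tp);R=tR; print('--')
def st():
    s=bot.observe(); print('t',round(s["t"],2),'q',s["joint_positions"].round(0),'p',s["tcp_pos"].round(4),'rot',s["tool_rot"].round(1),'F',s["force"].round(1),'M',s["moment"].round(2),'w',round(s["width"],3),'g',round(s["grip_force"],1))
E
python3 - <<'E'
from h import *
plan(([.29,.32,.34],dialR(-50)),(FIN+.09*ZS,dialR(-50)))
print(FIN,ZS)
E
```

```text
-0.0386 -0.0696 -0.0363 -0.309 -0.053 0.655
-0.0711 -0.0185 -0.0475 -0.309 -0.053 0.655
-0.0653 0.0424 -0.0398 -0.309 -0.053 0.655
--
-0.0744 0.0578 0.1763 0.0 0.0 0.0
--
[0.45297708 0.20918989 0.13766905] [-0.70277155  0.07818019  0.70710678]
```

```bash
h="python3 -m handwheel"
$h '-.039 -.07 -.036 -.309 -.053 .655 1;-.039 -.07 -.036 -.309 -.053 .655 1;-.039 -.07 -.036 -.309 -.053 .655 1;-.039 -.07 -.036 -.309 -.053 .655 1;-.039 -.07 -.036 -.309 -.053 .655 1'
$h '-.071 -.018 -.047 -.309 -.053 .655 1;-.071 -.018 -.047 -.309 -.053 .655 1;-.071 -.018 -.047 -.309 -.053 .655 1;-.071 -.018 -.047 -.309 -.053 .655 1;-.071 -.018 -.047 -.309 -.053 .655 1'
$h '-.065 .042 -.04 -.309 -.053 .655 1;-.065 .042 -.04 -.309 -.053 .655 1;-.065 .042 -.04 -.309 -.053 .655 1;-.065 .042 -.04 -.309 -.053 .655 1;-.065 .042 -.04 -.309 -.053 .655 1'
python3 - <<'E'
from h import *
st(); plan((FIN+.09*ZS,dialR(-50)))
E
```

```text
t: 0.7
tcp_pos: [0.2837, 0.4779, 0.2678]
tool_rot: [162.5, -2.9, 115.6]
force: [0.4, 0.5, -0.5]
width: 1.001
grip_force: 0.0
t: 1.2
tcp_pos: [0.2866, 0.3995, 0.3038]
tool_rot: [150.0, -15.6, 79.9]
force: [0.5, 0.8, -0.5]
width: 0.998
grip_force: 0.0
t: 1.7
tcp_pos: [0.2896, 0.3208, 0.3394]
tool_rot: [147.4, -33.0, 43.2]
force: [-0.2, 0.4, 0.4]
width: 0.999
grip_force: 0.0
t 1.7 q [-130.   42.   79.  134.    2.   16. -120.] p [0.2896 0.3208 0.3394] rot [147.4 -33.   43.2] F [-0.2  0.4  0.4] M [0.07 0.7  0.02] w 0.999 g 0.0
-0.0741 0.0592 0.1761 0.001 -0.001 -0.006
--
```

```bash
h="python3 -m handwheel"
for i in 1 2 3 4; do $h '0 0 0 0 0 -.74 1;0 0 0 0 0 -.74 1;0 0 0 0 0 -.74 1;0 0 0 0 0 -.74 1;0 0 0 0 0 -.74 1' >/dev/null; python3 -c "from h import *;st()"; done
python3 - <<'E'
from h import *
st(); plan((FIN+.09*ZS,dialR(130)))
E
```

```text
t 2.2 q [-129.   38.   73.  134.   22.   18.  -99.] p [0.2902 0.3206 0.3394] rot [135.3  -5.2  78.5] F [ 0.2  0.1 -0.3] M [ 0.1   0.75 -0.03] w 1.001 g 0.0
t 2.7 q [-127.   32.   65.  134.   40.   23.  -77.] p [0.2902 0.3206 0.3395] rot [140.7  23.9 110.1] F [ 0.1 -0.3  0.3] M [ 0.07  0.76 -0.03] w 1.002 g 0.0
t 3.2 q [-122.   27.   52.  134.   51.   31.  -49.] p [0.2902 0.3206 0.3396] rot [167.6  43.6 156.1] F [ 0.3  0.5 -0.2] M [ 0.11  0.67 -0.01] w 1.001 g 0.0
t 3.7 q [-116.   24.   40.  134.   56.   37.  -13.] p [0.2902 0.3206 0.3395] rot [-153.7   37.9 -147.3] F [-0.1 -0.7 -0.7] M [ 0.05  0.77 -0.  ] w 0.995 g 0.0
t 3.7 q [-116.   24.   40.  134.   56.   37.  -13.] p [0.2902 0.3206 0.3395] rot [-153.7   37.9 -147.3] F [-0.1 -0.7 -0.7] M [ 0.05  0.77 -0.  ] w 0.995 g 0.0
0.0632 -0.071 0.1757 0.002 0.0 -0.178
--
```

```bash
h="python3 -m handwheel"
$h '.063 -.071 .176 0 0 -.178 1;.063 -.071 .176 0 0 -.178 1;.063 -.071 .176 0 0 -.178 1;.063 -.071 .176 0 0 -.178 1;.063 -.071 .176 0 0 -.178 1'
python3 - <<'E'
from h import *
st(); 
for n,b in(("side",(250,110,340,200)),):
    c=cal(n);i=c[0][b[1]:b[3],b[0]:b[2],::-1];cv2.imwrite("pics/pre.png",cv2.resize(i,(600,600),interpolation=cv2.INTER_CUBIC))
plan((FIN+.09*ZS,dialR(130)),(FIN-.0055*ZS,dialR(130)))
E
```

```text
t: 4.2
tcp_pos: [0.3597, 0.2555, 0.2514]
tool_rot: [-144.2, 31.4, -135.7]
force: [0.2, 0.4, -0.3]
width: 1.003
grip_force: 0.0
t 4.2 q [-85.  33.  15. 145.  96.  38. -44.] p [0.3597 0.2555 0.2514] rot [-144.2   31.4 -135.7] F [ 0.2  0.4 -0.3] M [ 0.13  0.7  -0.03] w 1.003 g 0.0
0.0285 -0.0205 0.0596 -0.04 -0.02 0.027
--
0.0 -0.0 0.0955 0.0 0.0 0.0
--
```

View pics/pre.png

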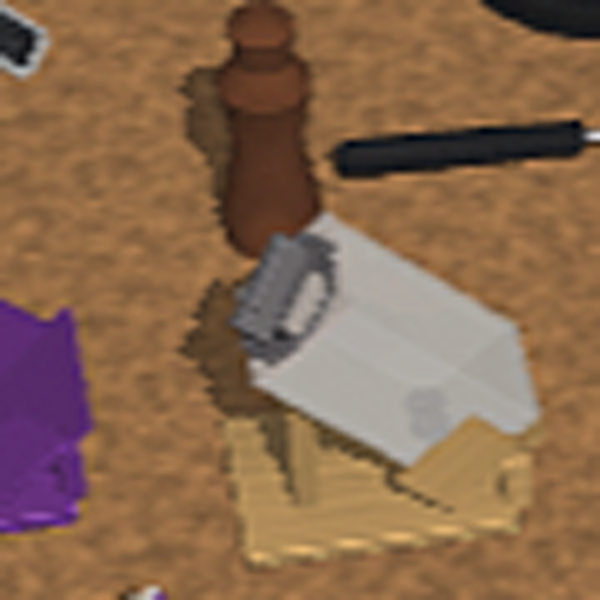

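```bash
python3 - <<'E'
from h import *
plan((FIN+.06*ZS,dialR(134)))
E
```

```text
0.0279 -0.0193 0.0896 -0.039 -0.022 -0.043
--
```

```bash
h="python3 -m handwheel"
$h '.028 -.019 .09 -.039 -.022 -.043 1;.028 -.019 .09 -.039 -.022 -.043 1;.028 -.019 .09 -.039 -.022 -.043 1;.028 -.019 .09 -.039 -.022 -.043 1;.028 -.019 .09 -.039 -.022 -.043 1' >/dev/null
python3 - <<'E'
from h import *
st(); plan((FIN+.06*ZS,dialR(134)));plan((FIN-.0055*ZS,dialR(134)))
E
```

```text
t 4.75 q [-45.  52. -48. 146.  89.  83. -40.] p [0.3847 0.2388 0.1764] rot [-137.2   23.4 -126.3] F [-0.1  0.3 -1.2] M [ 0.19  0.86 -0.03] w 1.002 g 0.0
0.0028 -0.0298 0.0204 -0.09 -0.037 0.155
--
-0.0001 -0.0241 0.0856 -0.09 -0.037 0.155
--
```

```bash
h="python3 -m handwheel"
$h '.003 -.03 .02 -.09 -.037 .155 1;.003 -.03 .02 -.09 -.037 .155 1;.003 -.03 .02 -.09 -.037 .155 1;.003 -.03 .02 -.09 -.037 .155 1;.003 -.03 .02 -.09 -.037 .155 1' >/dev/null
python3 - <<'E'
from h import *
st(); plan((FIN+.06*ZS,dialR(134)));plan((FIN-.0055*ZS,dialR(134)))
E
```

```text
t 5.25 q [-22.  65. -84. 147.  86. 110. -38.] p [0.42   0.2242 0.1836] rot [-145.2   29.8 -133.2] F [-0.2  0.7 -0.1] M [ 0.15  0.7  -0.02] w 1.001 g 0.0
0.0138 -0.0025 -0.0029 -0.006 -0.017 -0.0
--
0.0126 -0.0021 0.0626 -0.006 -0.017 -0.0
--
```

```bash
h="python3 -m handwheel"
$h '.013 -.002 .025 -.006 -.017 0 1;.013 -.002 .025 -.006 -.017 0 1;.013 -.002 .04 -.006 -.017 0 1;.013 -.002 .04 -.006 -.017 0 1' >/dev/null
python3 - <<'E'
from h import *
st(); plan((FIN-.0055*ZS,dialR(134)))
E
```

```text
t 5.65 q [-18.  72. -84. 147.  93. 116. -34.] p [0.4447 0.2183 0.1514] rot [-145.2   30.4 -132.5] F [-0.6  0.7  0.2] M [ 0.12  0.75 -0.02] w 1.001 g 0.0
0.0079 -0.0036 0.0217 0.001 -0.003 0.002
--
```

```bash
cat >> h.py <<'E'
def tiltR(a,th): return Ro.from_rotvec(YS*np.radians(45-th)).as_matrix()@dialR(a)
E
python3 - <<'E'
from h import *
plan((FIN+[0,0,.12],tiltR(134,25)),(FIN+[0.02,0,.14],tiltR(134,5)))
E
```

```text
-0.0527 -0.0626 -0.0688 -0.242 0.248 0.002
--
-0.0206 -0.0168 -0.0097 -0.242 0.251 0.0
--
```

```bash
h="python3 -m handwheel"
$h '-.035 -.042 -.046 -.16 .165 0 1;-.053 -.063 -.069 -.242 .248 0 1;-.053 -.063 -.069 -.242 .248 0 1;-.053 -.063 -.069 -.242 .248 0 1;-.053 -.063 -.069 -.242 .248 0 1' >/dev/null
python3 -c "from h import *;st()"
$h '-.021 -.017 -.01 -.242 .251 0 1;-.021 -.017 -.01 -.242 .251 0 1;-.021 -.017 -.01 -.242 .251 0 1;-.021 -.017 -.01 -.242 .251 0 1;-.021 -.017 -.01 -.242 .251 0 1' >/dev/null
python3 -c "
from h import *
st();plan((FIN+.03*ZS,tiltR(134,25)),(FIN+.03*ZS,tiltR(134,35)),(FIN+.03*ZS,tiltR(134,45)))"
```

```text
t 6.15 q [  5.  43. -83. 126.  76.  72.  10.] p [0.4563 0.2107 0.2654] rot [-162.    18.5 -139.8] F [ 0.4 -0.6 -0.1] M [0.02 0.49 0.  ] w 1.002 g 0.0
t 6.65 q [ 12.  46. -81. 107.  54.  72.  42.] p [0.4726 0.2093 0.2787] rot [-176.4    3.7 -142.1] F [ 0.1 -0.1  0.3] M [0.02 0.13 0.03] w 1.003 g 0.0
0.0384 0.0341 0.1157 0.241 -0.25 0.002
--
0.0 0.0 0.0 0.121 -0.126 -0.0
--
0.0 0.0 0.0 0.121 -0.126 -0.0
--
```

```bash
h="python3 -m handwheel"
$h '0 0 0 0 0 0 1;0 0 0 0 0 0 1;0 0 0 0 0 0 1;0 0 0 0 0 0 1;0 0 0 0 0 0 1' >/dev/null
python3 -c "from h import *;st()"
$h '0 0 0 0 0 .74 1;0 0 0 0 0 .74 1;0 0 0 0 0 .74 1;0 0 0 0 0 .74 1;0 0 0 0 0 .74 1' >/dev/null
python3 -c "from h import *;st()"
$h '0 0 0 0 0 .74 1;0 0 0 0 0 .74 1;0 0 0 0 0 .74 1;0 0 0 0 0 .74 1;0 0 0 0 0 .74 1' >/dev/null
python3 -c "from h import *;st()"
```

```text
t 7.15 q [ 13.  46. -81. 107.  54.  72.  42.] p [0.474  0.2082 0.2791] rot [-176.5    3.7 -142.2] F [-0.1  0.1  0. ] M [ 0.    0.05 -0.01] w 0.999 g 0.0
t 7.65 q [ 10.  41. -72. 107.  49.  65.   5.] p [0.4742 0.2082 0.2791] rot [-179.9    5.1  174.9] F [0.  0.2 0.4] M [-0.    0.14 -0.02] w 0.995 g 0.0
t 8.15 q [  6.  36. -61. 107.  43.  58. -31.] p [0.4741 0.2082 0.2791] rot [176.6   3.8 132.4] F [ 0.6 -0.5  0.5] M [-0.05  0.15  0.02] w 1.001 g 0.0
```

```bash
h="python3 -m handwheel"
for w in -.74 ; do for k in 1 2; do
$h '0 0 0 0 0 -.74 1;0 0 0 0 0 -.74 1;0 0 0 0 0 -.74 1;0 0 0 0 0 -.74 1;0 0 0 0 0 -.74 1' >/dev/null
python3 -c "from h import *;st()"; done; done
$h '0 0 0 0 0 -.74 1;0 0 0 0 0 -.74 1;0 0 0 0 0 -.74 1;0 0 0 0 0 -.74 1;0 0 0 0 0 -.74 1' >/dev/null
python3 -c "from h import *;st()"
$h '0 0 0 0 0 .74 1;0 0 0 0 0 .74 1;0 0 0 0 0 .74 1;0 0 0 0 0 .74 1;0 0 0 0 0 .74 1' >/dev/null
python3 -c "
from h import *
st();plan((FIN+.03*ZS,tiltR(134,25)),(FIN+.03*ZS,tiltR(134,35)),(FIN+.03*ZS,tiltR(134,45)))"
```

```text
t 8.65 q [ 10.  41. -72. 107.  49.  65.   5.] p [0.4742 0.2082 0.2791] rot [-179.8    5.1  175.6] F [-0.2 -0.6 -0. ] M [0.01 0.17 0.05] w 1.003 g 0.0
t 9.15 q [ 12.  46. -80. 107.  54.  72.  43.] p [0.4742 0.2081 0.2789] rot [-176.5    3.6 -141.9] F [-0.6  0.  -0.7] M [-0.03  0.05 -0.01] w 1.002 g 0.0
t 9.65 q [ 13.  47. -83. 107.  55.  73.  84.] p [0.4742 0.2081 0.279 ] rot [-174.9    0.3  -99.6] F [-0.3 -0.4 -0.5] M [-0.03  0.1  -0.05] w 1.0 g 0.0
t 10.15 q [ 11.  42. -73. 107.  50.  66.  46.] p [0.4742 0.2081 0.2791] rot [-176.5    3.7 -142.6] F [ 0.5 -0.7  0.1] M [ 0.02  0.09 -0.02] w 1.002 g 0.0
0.0392 0.0355 0.1159 0.241 -0.251 -0.007
--
0.0 0.0 0.0 0.121 -0.126 -0.0
--
0.0 0.0 0.0 0.121 -0.126 -0.0
--
```

```bash
python3 - <<'E'
from h import *
D=[([.27993,.55816,.23058],[-179.9,0,153.37],89.7),([.2896,.3208,.3394],[147.4,-33,43.2],134),([.2902,.3206,.3395],[-153.7,37.9,-147.3],134),
([.3597,.2555,.2514],[-144.2,31.4,-135.7],145),([.3847,.2388,.1764],[-137.2,23.4,-126.3],146.3),([.42,.2242,.1836],[-145.2,29.8,-133.2],146.7),([.4447,.2183,.1514],[-145.2,30.4,-132.5],146.7),
([.4563,.2107,.2654],[-162,18.5,-139.8],126),([.4726,.2093,.2787],[-176.4,3.7,-142.1],107)]
p=np.array([d[0] for d in D]);z=np.array([Ro.from_euler('xyz',d[1],degrees=True).as_matrix()[:,2] for d in D]);q=np.radians([d[2] for d in D])
W=lambda L,p,z:p-L*z
f=lambda v:(np.sum((W(v[0],p,z)-[0,0,v[1]])**2,1)-v[2]-v[3]*np.cos(q+v[4]))*100
r=least_squares(f,[.25,.3,.3,.3,0]);v=r.x;print(v,f(v).round(2))
def j4(tp,R):
    d=np.sum((W(v[0],np.array(tp),R[:,2])-[0,0,v[1]])**2); return np.degrees(np.arccos(np.clip((d-v[2])/v[3],-1,1))-v[4])
for th in(45,40,35,30,20):
  print(th,[round(j4(FIN+k*ZS,tiltR(134,th)),1) for k in(-.006,.02,.05,.09)])
E
```

```text
[0.30272694 0.41018889 0.59800932 0.49412116 0.40953299] [ 0.21  0.35  0.29 -0.46  0.07 -0.34  0.35  0.02 -0.48]
45 [np.float64(143.0), np.float64(149.1), np.float64(156.5), np.float64(156.5)]
40 [np.float64(139.9), np.float64(144.4), np.float64(152.0), np.float64(156.5)]
35 [np.float64(136.5), np.float64(140.2), np.float64(144.8), np.float64(154.8)]
30 [np.float64(133.0), np.float64(136.1), np.float64(139.7), np.float64(144.7)]
20 [np.float64(125.6), np.float64(128.2), np.float64(131.1), np.float64(134.6)]
```

```bash
h="python3 -m handwheel"
for k in 1 2; do
$h '0 0 0 0 0 -.74 1;0 0 0 0 0 -.74 1;0 0 0 0 0 -.74 1;0 0 0 0 0 -.74 1;0 0 0 0 0 -.74 1' >/dev/null; done
python3 -c "from h import *;st()"
for k in 1 2; do
$h '0 0 0 0 0 .74 1;0 0 0 0 0 .74 1;0 0 0 0 0 .74 1;0 0 0 0 0 .74 1;0 0 0 0 0 .74 1' >/dev/null;done
python3 -c "
from h import *
st();plan((FIN+.05*ZS,tiltR(134,27)),(FIN+.012*ZS,tiltR(134,38)),(FIN-.004*ZS,tiltR(134,43)))"
```

```text
t 11.15 q [ 13.  47. -83. 107.  55.  74. 126.] p [0.4742 0.2081 0.279 ] rot [-176.    -3.2  -57.4] F [ 0.2 -0.3 -0.1] M [0.02 0.13 0.02] w 1.001 g 0.0
t 12.15 q [  7.  37. -63. 107.  44.  59.  52.] p [0.4741 0.2082 0.2791] rot [-176.5    3.7 -142.6] F [ 1.2 -0.  -1.2] M [-0.02  0.13  0.04] w 1.0 g 0.0
0.0485 0.0443 0.1006 0.265 -0.276 -0.007
--
-0.0084 -0.0082 0.0361 0.133 -0.138 0.0
--
-0.0014 -0.0014 0.0159 0.061 -0.063 -0.0
--
```

Good gain (j3 -63). Descend.

```bash
h="python3 -m handwheel"
$h '.048 .044 .1 .265 -.276 0 1;.048 .044 .1 .265 -.276 0 1;.048 .044 .1 .265 -.276 0 1;.048 .044 .1 .265 -.276 0 1;.048 .044 .1 .265 -.276 0 1'>/dev/null
python3 -c "from h import *;st()"
$h '-.004 -.004 .018 .066 -.069 0 1;-.008 -.008 .036 .133 -.138 0 1;-.008 -.008 .036 .133 -.138 0 1;-.008 -.008 .036 .133 -.138 0 1'>/dev/null
python3 -c "
from h import *
st();plan((FIN-.004*ZS,tiltR(134,43)))
c=cal('side')[0];t=cal('top')[0]
cv2.imwrite('pics/fin.png',np.hstack([cv2.resize(i[...,::-1],(400,400),interpolation=cv2.INTER_CUBIC) for i in(c[110:200,250:340],t[165:255,220:310])]))"
```

```text
t 12.65 q [-17.  39. -48. 136.  91.  51. -11.] p [0.4252 0.2091 0.1797] rot [-160.6   17.7 -139.7] F [-0.3  0.2 -0.3] M [0.08 0.43 0.01] w 0.998 g 0.0
t 13.05 q [-24.  47. -45. 143. 105.  66. -31.] p [0.4504 0.2048 0.1518] rot [-151.9   24.6 -136.3] F [ 0.3 -1.   1.6] M [0.12 0.61 0.03] w 0.996 g 0.0
0.001 0.0079 0.0164 0.062 -0.095 0.005
--
```

View pics/fin.png

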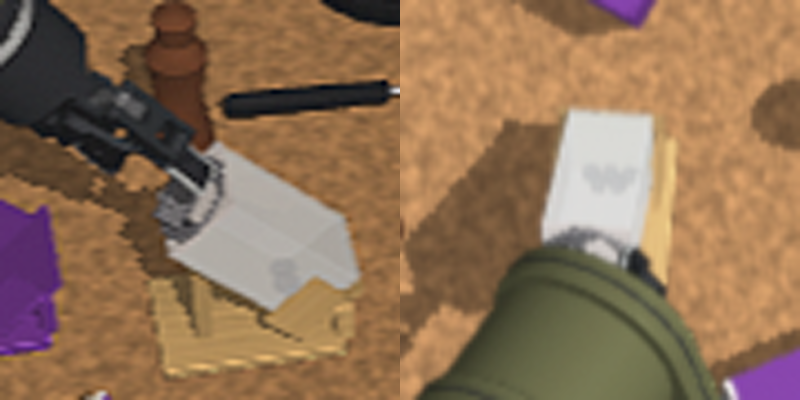

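The gripper points down the lid axis. The near finger shows at side-crop (210,180), and the fin lies between the fingers. Next I move in and close gently.

```bash
h="python3 -m handwheel"
$h '.001 .008 .016 .062 -.095 0 1;.001 .008 .016 .062 -.095 0 1;.001 .008 .016 .062 -.095 0 1;.001 .008 .016 .062 -.095 0 1' >/dev/null
python3 -c "from h import *;st();plan((FIN-.004*ZS,tiltR(134,44)))"
$h '0 0 0 0 0 0 -.4;0 0 0 0 0 0 -.4;0 0 0 0 0 0 -.4;0 0 0 0 0 0 -.4;0 0 0 0 0 0 -.4' 25 >/dev/null
python3 -c "from h import *;st()"
```

```text
t 13.55 q [-26.  57. -50. 147. 108.  84. -41.] p [0.4568 0.2083 0.1365] rot [-146.8   29.5 -133.3] F [ 0.1  0.1 -0.2] M [-0.01  0.71  0.01] w 1.0 g 0.0
0.0011 0.0017 0.0005 0.009 -0.01 0.001
--
t 14.05 q [-26.  57. -50. 147. 108.  84. -41.] p [0.4564 0.2087 0.1359] rot [-146.8   29.4 -133.2] F [-0.3 -0.2  0.9] M [0.06 0.73 0.03] w 0.303 g 0.0
```

```bash
h="python3 -m handwheel"
$h '0 0 0 0 0 0 -1;0 0 0 0 0 0 -1;0 0 0 0 0 0 -1;0 0 0 0 0 0 -1' 25 >/dev/null
python3 -c "from h import *;st()"
$h '0 0 0 0 0 .15 -1;0 0 0 0 0 .3 -1;0 0 0 0 0 .45 -1;0 0 0 0 0 .52 -1;0 0 0 0 0 .52 -1' >/dev/null
python3 -c "
from h import *
st()
print(Ro.from_euler('xyz',bot.observe()['tool_rot'],degrees=True).as_matrix().T[1]@np.c_[XS,YS])"
```

```text
t 14.45 q [-26.  57. -50. 147. 108.  84. -41.] p [0.4561 0.2088 0.1356] rot [-146.8   29.4 -133.2] F [-2.   0.7  0.7] M [ 0.16  0.87 -0.01] w 0.109 g 29.4
t 14.95 q [-23.  59. -56. 146. 106.  89. -69.] p [0.4563 0.2088 0.1356] rot [-166.9   41.6 -167. ] F [-0.9  0.   1.6] M [0.18 0.74 0.09] w 0.109 g 29.1
[-0.24807512  0.96870166]
```

```bash
h="python3 -m handwheel"
$h '0 0 0 0 0 .15 -1;0 0 0 0 0 .3 -1;0 0 0 0 0 .45 -1;0 0 0 0 0 .6 -1;0 0 0 0 0 .7 -1' >/dev/null
python3 -c "from h import *;st()"
$h '0 0 0 0 0 .15 -1;0 0 0 0 0 .3 -1;0 0 0 0 0 .45 -1;0 0 0 0 0 .6 -1;0 0 0 0 0 .6 -1' >/dev/null
python3 -c "
from h import *
st()
print(Ro.from_euler('xyz',bot.observe()['tool_rot'],degrees=True).as_matrix().T[1]@np.c_[XS,YS])
plan((FIN-.004*ZS,tiltR(0,44)))"
```

```text
t 15.45 q [ -21.   62.  -62.  146.  104.   94. -107.] p [0.4565 0.2095 0.1358] rot [157.6  38.  140. ] F [-2.2  1.1  2.3] M [0.32 0.64 0.34] w 0.107 g 29.4
t 15.95 q [ -19.   64.  -67.  146.  102.   99. -139.] p [0.4566 0.2099 0.1361] rot [140.7  19.9 106.5] F [0.5 2.6 2.6] M [0.7  0.04 0.55] w 0.107 g 29.7
[0.86655998 0.49846651]
-0.0003 -0.0017 0.0004 -0.012 -0.006 0.522
--
```

```bash
h="python3 -m handwheel"
$h '0 0 0 0 0 0 .5;0 0 0 0 0 0 1;0 0 0 0 0 0 1;0 0 0 0 0 0 1;0 0 -.003 0 0 0 1' >/dev/null
python3 -c "from h import *;st()"
for k in 1 2; do
$h '0 0 0 0 0 -.74 1;0 0 0 0 0 -.74 1;0 0 0 0 0 -.74 1;0 0 0 0 0 -.74 1;0 0 0 0 0 -.74 1' >/dev/null; done
python3 -c "from h import *;st();plan((FIN-.002*ZS,tiltR(210,44)))"
```

```text
t 16.45 q [ -19.   64.  -68.  146.  101.   99. -139.] p [0.4543 0.2084 0.1378] rot [140.9  20.  106.4] F [ 0.4 -0.  -0.4] M [ 0.1   0.69 -0.03] w 0.942 g 0.0
t 17.45 q [-22.  60. -60. 147. 104.  92. -57.] p [0.4541 0.2089 0.138 ] rot [-158.3   38.3 -153.6] F [-0.2 -0.4 -0.5] M [ 0.08  0.68 -0.02] w 0.999 g 0.0
0.0003 0.0002 0.0005 0.005 -0.001 -0.552
0.0001 0.0003 0.0005 0.005 -0.001 -0.552
-0.0 0.0003 0.0005 0.005 -0.001 -0.552
--
```

```bash
h="python3 -m handwheel"
for k in 1 2 3; do
$h '0 0 0 0 0 -.552 1;0 0 0 0 0 -.552 1;0 0 0 0 0 -.552 1;0 0 0 0 0 -.552 1' >/dev/null; done
python3 - <<'E'
from h import *
st();plan((FIN-.004*ZS,tiltR(210,44)))
s=cal('side');c=s[0]
cv2.imwrite('pics/mid.png',cv2.resize(c[110:200,250:340,::-1],(500,500),interpolation=cv2.INTER_CUBIC))
E
```

```text
t 18.65 q [-23.  59. -57. 147. 105.  89.  37.] p [0.4541 0.2089 0.1379] rot [-140.8  -19.9  -73.6] F [0.5 0.2 0. ] M [0.06 0.73 0.03] w 0.994 g 0.0
-0.0006 0.0007 0.0034 0.012 0.007 -0.002
--
```

View pics/mid.png

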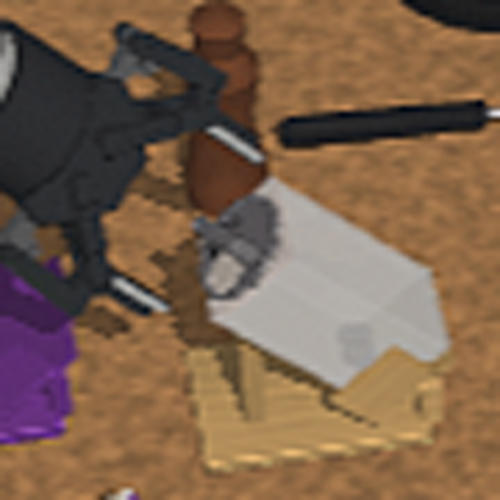

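The opening has swung to the lower -y side, about (220,275) in the crop. The shaker is still seated and the fin sits midway between the fingers. I regrip and turn to the stop.

```bash
h="python3 -m handwheel"
$h '-.001 .001 .003 0 0 0 0;-.001 .001 .003 0 0 0 -.5;-.001 .001 .003 0 0 0 -1;-.001 .001 .003 0 0 0 -1;-.001 .001 .003 0 0 0 -1' 25 >/dev/null
$h '0 0 0 0 0 0 -1;0 0 0 0 0 0 -1;0 0 0 0 0 0 -1;0 0 0 0 0 0 -1' >/dev/null
python3 -c "from h import *;st()"
$h '0 0 0 0 0 .15 -1;0 0 0 0 0 .3 -1;0 0 0 0 0 .4 -1;0 0 0 0 0 .48 -1;0 0 0 0 0 .48 -1' >/dev/null
python3 -c "
from h import *
st()"
$h '0 0 0 0 0 .05 -1;0 0 0 0 0 .08 -1;0 0 0 0 0 .1 -1;0 0 0 0 0 .1 -1;0 0 0 0 0 .1 -1' >/dev/null
python3 -c "
from h import *
st()
print(Ro.from_euler('xyz',bot.observe()['tool_rot'],degrees=True).as_matrix().T[1]@np.c_[XS,YS])"
```

```text
t 19.6 q [-23.  59. -57. 146. 106.  90.  37.] p [0.4564 0.21   0.1359] rot [-140.5  -19.7  -73.9] F [3.2 1.7 5.5] M [ 0.3  -0.79  0.48] w 0.109 g 28.5
t 20.1 q [-21.  61. -61. 146. 104.  94.  11.] p [0.4562 0.2101 0.1357] rot [-136.6   -1.2  -94.9] F [2.5 2.5 5.6] M [ 0.47 -0.78  0.5 ] w 0.108 g 28.7
t 20.6 q [-21.  62. -62. 146. 104.  94.   5.] p [0.4565 0.2092 0.1361] rot [-136.6    2.6  -99. ] F [3.7 0.  7.7] M [ 0.05 -1.16  0.49] w 0.11 g 29.5
[-0.99758765  0.06411507]
```

```bash
cat >> h.py <<'E'
G=O+RS@[.003,0,.065]
def gp(k,th=-30): R=tiltR(90,th); return G+R[:,2]*(.0187-k),R
E
python3 -c "
from h import *
plan((FIN+.012*ZS,tiltR(176,38)),(FIN+.05*ZS,tiltR(176,27)),(FIN+[.02,0,.15],tiltR(140,5)),gp(.13),gp(0))"
```

```text
0.0005 0.0018 -0.0156 -0.095 0.007 0.006
--
0.0003 0.0046 -0.0377 -0.192 0.013 0.0
--
-0.0046 -0.0504 -0.0385 -0.181 0.073 0.31
-0.0155 -0.0394 -0.0475 -0.181 0.073 0.31
--
-0.0245 -0.0309 0.0545 -0.133 0.286 0.422
-0.0496 -0.0213 0.0401 -0.133 0.286 0.422
--
0.0 -0.0 0.13 0.0 0.0 0.0
--
```

```bash
h="python3 -m handwheel"
$h '0 0 0 0 0 0 0;0 0 0 0 0 0 1;0 0 0 0 0 0 1;0 0 0 0 0 0 1;0 .002 -.015 -.09 0 0 1' >/dev/null
python3 -c "from h import *;st()"
$h '0 .002 -.018 -.1 0 0 1;0 .005 -.038 -.19 0 0 1;0 .005 -.038 -.19 0 0 1;0 .005 -.038 -.19 0 0 1' >/dev/null
$h '-.005 -.05 -.038 -.18 .073 .31 1;-.005 -.05 -.038 -.18 .073 .31 1;-.005 -.05 -.038 -.18 .073 .31 1;-.005 -.05 -.038 -.18 .073 .31 1' >/dev/null
$h '-.015 -.039 -.047 -.18 .073 .31 1;-.015 -.039 -.047 -.18 .073 .31 1;-.015 -.039 -.047 -.18 .073 .31 1;-.015 -.039 -.047 -.18 .073 .31 1' >/dev/null
$h '-.025 -.031 .01 -.133 .286 .422 1;-.025 -.031 .01 -.133 .286 .422 1;-.025 -.031 .01 -.133 .286 .422 1;-.025 -.031 .01 -.133 .286 .422 1;-.025 -.031 .01 -.133 .286 .422 1' >/dev/null
python3 - <<'E'
from h import *
st();plan(gp(.15),gp(.1))
c=cal('side')[0]
cv2.imwrite('pics/open.png',cv2.resize(c[110:200,250:340,::-1],(500,500),interpolation=cv2.INTER_CUBIC))
E
```

```text
t 21.1 q [-17.  58. -66. 145. 101.  87.  12.] p [0.4418 0.2108 0.1413] rot [-142.4    2.2  -98.8] F [ 0.6 -0.3 -0.6] M [0.07 0.66 0.  ] w 0.94 g 0.0
t 22.8 q [  7.  51. -69.  86.  38.  84.  46.] p [0.5102 0.2048 0.2759] rot [ 177.9  -12.6 -159.5] F [-0.6  0.4  0.1] M [-0.01 -0.2   0.03] w 1.0 g 0.0
-0.0678 -0.0313 0.0581 -0.135 0.289 0.443
--
0.0 -0.0 0.05 0.0 0.0 0.0
--
```

View pics/open.png

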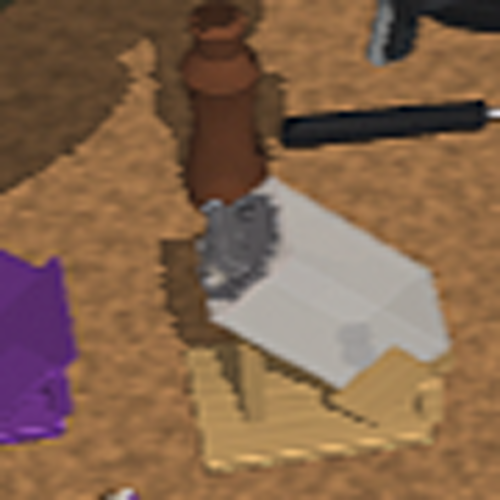

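The fin now runs along y and the opening is on the underside, hidden from the camera. With the rise in moment at the stop, the dial is fully open and the shaker hasn't moved. I go to the grasp.

```bash
h="python3 -m handwheel"
$h '-.068 -.031 .058 -.135 .289 .443 1;-.068 -.031 .058 -.135 .289 .443 1;-.068 -.031 .058 -.135 .289 .443 1;-.068 -.031 .058 -.135 .289 .443 1;-.068 -.031 .058 -.135 .289 .443 1' >/dev/null
$h '0 0 0 0 0 0 1' >/dev/null
python3 - <<'E'
from h import *
st();plan(gp(0.03),gp(0))
E
```

```text
t 23.45 q [  5.  64. -60.  65.  29.  95.  37.] p [0.57   0.1974 0.2061] rot [179.7 -29.8 174. ] F [-0.5  0.5  0.1] M [-0.03 -0.55 -0.01] w 1.003 g 0.0
-0.0013 -0.0016 0.1222 0.003 0.003 0.005
--
0.0 -0.0 0.03 0.0 0.0 0.0
--
```

```bash
h="python3 -m handwheel"
$h '-.001 -.001 .05 0 0 0 1;-.001 -.001 .1 0 0 0 1;-.001 -.001 .122 0 0 0 1;-.001 -.001 .14 0 0 0 1;-.001 -.001 .152 0 0 0 1' >/dev/null
$h '0 0 0 0 0 0 .8;0 0 0 0 0 0 .6;0 0 0 0 0 0 .4;0 0 0 0 0 0 .4;0 0 0 0 0 0 .4' 45 >/dev/null
python3 - <<'E'
from h import *
st();plan(gp(0))
E
```

```text
t 24.45 q [  6.  70. -58.  83.  34.  75.  30.] p [0.498  0.2061 0.0751] rot [179.5 -29.7 173.7] F [2.8 2.7 6.3] M [ 0.36 -0.38  0.  ] w 0.7 g 11.1
0.001 -0.0019 0.0026 0.008 0.004 0.0
--
```

```bash
h="python3 -m handwheel"
$h '0 0 0 0 0 0 -1;0 0 0 0 0 0 -1;0 0 0 0 0 0 -1' 45 >/dev/null
python3 - <<'E'
from h import *
st()
s=bot.observe(); p=s["tcp_pos"];R=Ro.from_euler('xyz',s["tool_rot"],degrees=True).as_matrix()
np.savez('grip.npz',p=p,R=R)
# lift out along XS+ZS (up) then to tin. mouth in tool frame with shaker seated
mo=R.T@(O+RS@[-.016,0,.128]-p); print('mouth in tool',mo)
T=np.array([.548,-.180,.045])
# pour pose: yaw psi about z; lid direction down by e deg
for psi,e in((-30,30),(-20,30)):
    D=Ro.from_euler('z',psi,degrees=True).as_matrix()@Ro.from_rotvec(-YS*np.radians(45+e)).as_matrix()
    Rp=D@R; pp=T+[0,0,.055]-Rp@mo; print(psi,e,'tcp',pp,'toolz',Rp[:,2],'low fingertip ok; lid z',(D@ZS))
plan((p+[0,0,.15],R))
E
```

```text
t 24.75 q [  6.  70. -58.  83.  34.  75.  30.] p [0.4981 0.2061 0.0753] rot [179.5 -29.7 173.7] F [2.4 2.2 6.7] M [ 0.31 -0.36  0.07] w 0.7 g 48.3
mouth in tool [ 0.06666663 -0.00172412 -0.01424429]
-30 30 tcp [ 0.59505503 -0.21228358  0.13733505] toolz [ 0.57706686 -0.41415441 -0.70389627] low fingertip ok; lid z [-0.6975264   0.51328055 -0.5       ]
-20 30 tcp [ 0.59994615 -0.2036221   0.13733505] toolz [ 0.64021708 -0.30765586 -0.70389627] low fingertip ok; lid z [-0.77605964  0.38435847 -0.5       ]
0.0744 0.0011 -0.1302 -0.0 -0.0 -0.0
--
```

```bash
cat >> h.py <<'E'
T=np.array([.548,-.180,.045])
def pour(e,mz,psi=-20,up=.03,roll=0):
    g=np.load('grip.npz');R=g['R'];mo=R.T@(O+RS@[-.016,0,.128]-g['p'])
    D=Ro.from_euler('z',psi,degrees=True).as_matrix()@Ro.from_rotvec(-YS*np.radians(45+e)).as_matrix()
    f=D@ZS; D=Ro.from_rotvec(f*np.radians(roll)).as_matrix()@D; f=np.array([f[0],f[1],0])/np.hypot(f[0],f[1])
    Rp=D@R; return [T[0],T[1],mz]-up*f-Rp@mo,Rp
E
python3 -c "
from h import *
g=np.load('grip.npz')
plan((g['p']+[0,0,.17],g['R']),pour(-5,.19),pour(-3,.075),pour(25,.068))"
```

```text
0.0843 0.0013 -0.1476 -0.0 -0.0 -0.0
--
-0.0945 -0.2049 -0.0227 -0.03 -0.347 0.173
-0.1307 -0.185 0.0109 -0.03 -0.347 0.173
--
0.02 -0.0009 0.1108 0.0 -0.035 -0.0
--
0.0026 0.0002 -0.0261 0.0 -0.489 -0.004
--
```

```bash
h="python3 -m handwheel"
$h '.01 0 -.018 0 0 0 -1;.03 0 -.052 0 0 0 -1;.055 0 -.096 0 0 0 -1;.075 0 -.131 0 0 0 -1;.084 0 -.147 0 0 0 -1' >/dev/null
python3 -c "from h import *;st()"
$h '-.015 -.035 -.004 -.005 -.06 .03 -1;-.035 -.075 -.008 -.01 -.13 .065 -1;-.055 -.12 -.013 -.018 -.2 .1 -1;-.075 -.165 -.018 -.025 -.28 .14 -1;-.095 -.205 -.023 -.03 -.347 .173 -1' >/dev/null
$h '-.03 -.04 .002 -.006 -.07 .035 -1;-.06 -.08 .005 -.012 -.14 .07 -1;-.09 -.125 .007 -.018 -.21 .105 -1;-.115 -.165 .01 -.025 -.29 .145 -1;-.131 -.185 .011 -.03 -.347 .173 -1' >/dev/null
$h '0 0 0 0 0 0 -1' >/dev/null
python3 -c "
from h import *
st();plan(pour(-3,.075),pour(25,.068))"
```

```text
t 25.25 q [  8.  58. -63.  78.  25.  89.  30.] p [0.4976 0.2047 0.2473] rot [179.6 -29.6 173.7] F [ 1.   1.  -3.7] M [-0.07 -0.87 -0.03] w 0.698 g 52.0
t 26.35 q [ 42.  51. -53.  93.  56.  54.  33.] p [ 0.633  -0.2316  0.1833] rot [-179.8   10.   153.3] F [-0.2 -0.6 -3.6] M [ 0.07  0.36 -0.01] w 0.696 g 51.7
0.0197 0.0107 0.1062 -0.013 -0.039 -0.007
--
0.0026 0.0002 -0.0261 0.0 -0.489 -0.004
--
```

```bash
h="python3 -m handwheel"
$h '.004 .002 .025 0 -.01 0 -1;.01 .005 .055 0 -.02 0 -1;.016 .008 .085 0 -.03 0 -1;.02 .011 .106 -.013 -.04 -.007 -1;.02 .011 .106 -.013 -.04 -.007 -1' >/dev/null
python3 -c "from h import *;st();plan(pour(12,.071),pour(25,.068))"
```

```text
t 26.85 q [ 38.  58. -46.  99.  70.  42.  20.] p [ 0.6369 -0.2127  0.074 ] rot [179.3  12.  154.2] F [-0.8  0.1 -3. ] M [ 0.11  0.46 -0.  ] w 0.7 g 51.6
-0.0046 -0.0081 -0.0143 0.008 -0.267 0.006
--
-0.0001 0.0001 -0.0127 0.0 -0.227 -0.002
--
```

```bash
h="python3 -m handwheel"
$h '-.001 0 -.003 0 -.05 0 -1;-.002 -.002 -.006 0 -.1 0 -1;-.003 -.004 -.009 0 -.16 0 -1;-.004 -.004 -.012 0 -.21 0 -1;-.004 -.004 -.014 0 -.267 0 -1' >/dev/null
$h '0 0 -.002 0 -.04 0 -1;0 0 -.005 0 -.08 0 -1;0 0 -.007 0 -.12 0 -1;0 0 -.01 0 -.17 0 -1;0 0 -.013 0 -.227 0 -1' >/dev/null
python3 - <<'E'
from h import *
st();plan(pour(25,.068),pour(32,.068,roll=20),pour(32,.068,roll=-20),pour(32,.068))
c=cal('side')[0];t=cal('top')[0]
cv2.imwrite('pics/pour.png',np.hstack([cv2.resize(i[...,::-1],(400,400),interpolation=cv2.INTER_CUBIC) for i in(c[220:320,310:410],t[140:240,330:430])]))
E
```

```text
t 27.85 q [ 38.  59. -48. 125. 133.  57. -42.] p [ 0.6354 -0.2159  0.1066] rot [178.8  41.1 153.4] F [ 0.5 -0.1 -3.7] M [ 0.48  1.01 -0.03] w 0.696 g 51.9
0.0073 -0.0048 0.0019 0.01 0.015 -0.004
--
-0.0011 0.0013 -0.0074 0.342 -0.12 -0.072
--
-0.0001 -0.0029 -0.0003 -0.674 -0.002 0.184
--
0.0002 0.0012 0.0009 0.337 0.001 -0.092
--
```

View pics/pour.png

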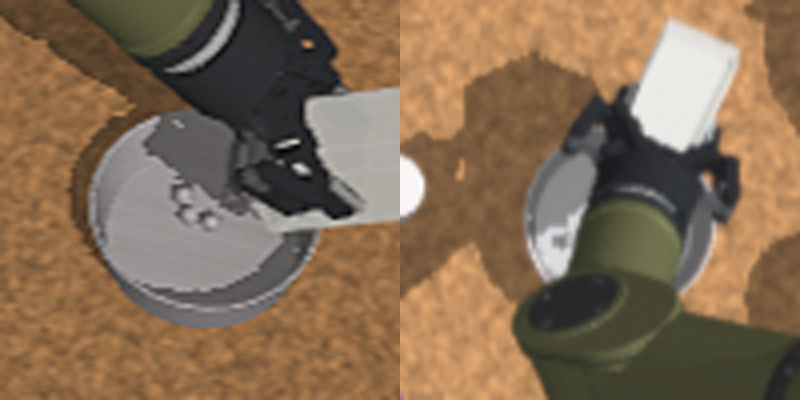

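In the side crop, three beads lie in the tin near (180-210,190-220), and the dark opening shows beside the mouth. Rocking the shaker about its long axis should free the rest.

```bash
h="python3 -m handwheel"
$h '.006 -.003 -.003 .08 -.03 -.02 -1;.006 -.003 -.005 .2 -.08 -.05 -1;.006 -.003 -.006 .342 -.11 -.07 -1;.006 -.003 -.006 .342 -.11 -.07 -1' >/dev/null
$h '0 -.001 0 -.14 0 .04 -1;0 -.001 0 -.28 0 .08 -1;0 -.002 0 -.42 0 .11 -1;0 -.003 0 -.56 0 .15 -1;0 -.003 0 -.674 0 .184 -1' >/dev/null
$h '0 .001 0 .14 0 -.04 -1;0 .001 0 .28 0 -.08 -1;0 .002 0 .42 0 -.11 -1;0 .003 0 .56 0 -.15 -1;0 .003 0 .674 0 -.184 -1' >/dev/null
$h '0 -.001 0 -.14 0 .04 -1;0 -.001 0 -.28 0 .08 -1;0 -.002 0 -.42 0 .11 -1;0 -.003 0 -.56 0 .15 -1;0 -.003 0 -.674 0 .184 -1' >/dev/null
$h '0 .001 0 .14 0 -.04 -1;0 .001 0 .28 0 -.08 -1;0 .001 0 .337 0 -.092 -1;0 .001 0 .337 0 -.092 -1' >/dev/null
python3 - <<'E'
from h import *
st();plan(pour(32,.068),pour(10,.1),pour(0,.19))
c=cal('side')[0];t=cal('top')[0]
cv2.imwrite('pics/pour2.png',cv2.resize(c[235:305,325:395,::-1],(560,560),interpolation=cv2.INTER_CUBIC))
E
```

```text
t 30.25 q [ 35.  60. -44. 131. 143.  67. -53.] p [ 0.6258 -0.2128  0.1102] rot [178.3  47.4 153.2] F [ 0.6  0.4 -2.2] M [0.57 1.08 0.03] w 0.696 g 52.7
0.0011 -0.0033 0.0029 0.014 0.002 -0.007
--
-0.0133 -0.0 0.0022 -0.0 0.384 0.003
--
-0.0349 0.0006 -0.07 -0.0 0.175 0.001
--
```

View pics/pour2.png

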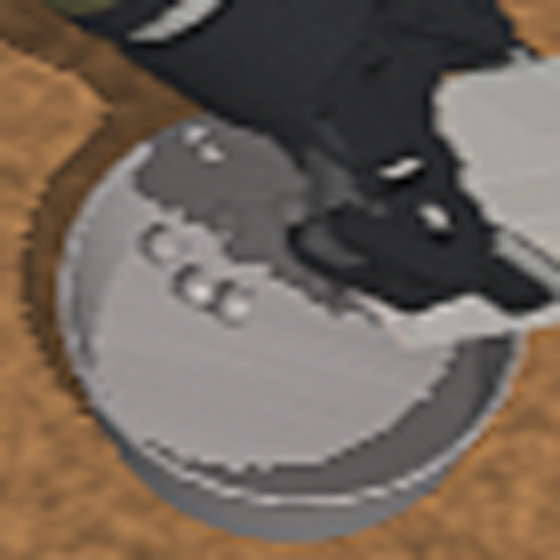

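Three beads show at (160,243), (195,287) and (235,300). Two highlights in the shade at (197,137) and (210,152) are likely the other two. I lift away to confirm.

```bash
h="python3 -m handwheel"
$h '-.012 -.003 .004 .014 .15 0 -1;-.012 -.003 .004 .014 .3 0 -1;-.012 -.003 .004 .014 .386 0 -1;-.02 -.003 -.04 .014 .45 0 -1;-.04 -.003 -.075 .014 .56 0 -1' >/dev/null
python3 - <<'E'
from h import *
g=np.load('grip.npz')
st();plan((g['p']+[0,0,.14],g['R']))
s=bot.observe(); plan((np.array([.60,-.02,.235]),Ro.from_euler('xyz',s["tool_rot"],degrees=True).as_matrix()))
E
```

```text
t 30.85 q [ 30.  46. -29. 113.  85.  28.  -2.] p [ 0.6014 -0.233   0.1302] rot [-176.6   21.9  154.2] F [-1.7 -1.5 -2.5] M [ 0.26  0.58 -0.07] w 0.696 g 52.7
0.116 0.1694 -0.1025 -0.019 0.441 -0.187
0.1151 0.1929 -0.047 -0.019 0.441 -0.187
--
0.0481 0.183 -0.1433 -0.0 -0.0 -0.0
--
```

```bash
h="python3 -m handwheel"
$h '-.012 0 -.03 0 0 0 -1;-.026 0 -.064 0 0 0 -1;-.038 0 -.093 0 0 0 -1;-.038 0 -.093 0 0 0 -1' >/dev/null
python3 - <<'E'
from h import *
g=np.load('grip.npz')
st();plan((g['p']+[0,0,.14],g['R']))
E
```

```text
t 31.25 q [ 34.  37. -36. 108.  62.  35.  20.] p [ 0.6073 -0.2286  0.2345] rot [-176.8   22.4  154.1] F [ 0.2  0.3 -2.6] M [0.38 0.46 0.  ] w 0.698 g 52.9
0.1368 0.1688 -0.0556 -0.019 0.446 -0.187
0.1138 0.1932 0.0049 -0.019 0.446 -0.187
--
```

Go halfway (short of finishing), then check the tin.

```bash
h="python3 -m handwheel"
$h '.025 .03 -.01 0 .09 -.037 -1;.055 .067 -.022 0 .18 -.075 -1;.082 .1 -.033 -.01 .27 -.11 -1;.11 .135 -.044 -.015 .36 -.15 -1;.137 .169 -.056 -.019 .446 -.187 -1' >/dev/null
python3 - <<'E'
from h import *
g=np.load('grip.npz')
st();plan((g['p']+[0,0,.14],g['R']))
c=cal('side')[0];t=cal('top')[0]
cv2.imwrite('pics/tin.png',np.hstack([cv2.resize(i[...,::-1],(400,400),interpolation=cv2.INTER_CUBIC) for i in(c[235:305,325:395],t[160:230,350:420])]))
E
```

```text
t 31.75 q [ 22.  44. -48.  97.  36.  62.  34.] p [ 0.5489 -0.0102  0.22  ] rot [-176.2   -4.5  163.3] F [ 1.3  0.1 -3. ] M [ 0.1  -0.33 -0.03] w 0.703 g 52.6
0.11 0.1931 0.0007 -0.02 0.434 -0.187
--
```

View pics/tin.png

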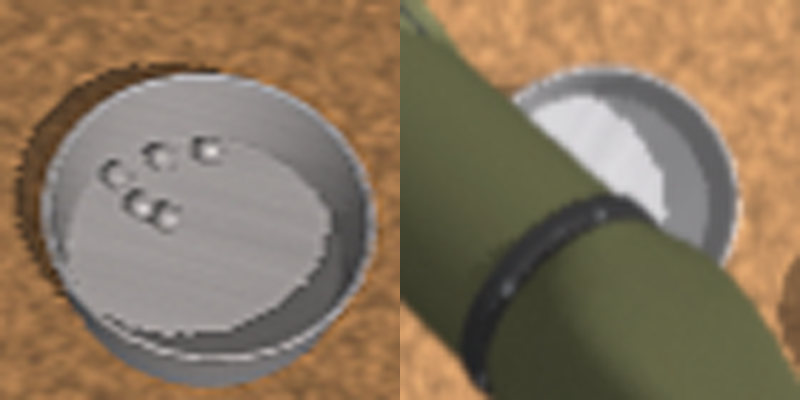

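All five beads are in the tin, in the side crop at (115,175), (160,155), (207,150), (140,203) and (167,213). I return to the stand.

```bash
h="python3 -m handwheel"
$h '.022 .039 0 0 .087 -.037 -1;.044 .077 0 0 .174 -.075 -1;.066 .116 0 -.01 .26 -.11 -1;.09 .155 0 -.015 .35 -.15 -1;.11 .193 0 -.02 .434 -.187 -1' >/dev/null
$h '0 0 0 0 0 0 -1;0 0 0 0 0 0 -1' >/dev/null
python3 - <<'E'
from h import *
g=np.load('grip.npz')
st();plan((g['p']+[0.003,0,.035],g['R']),(g['p'],g['R']))
E
```

```text
t 32.55 q [  5.  57. -53.  80.  21.  83.  36.] p [0.4993 0.2056 0.2148] rot [179.6 -29.5 173.7] F [ 0.2 -1.3 -2.4] M [-0.15 -0.82  0.06] w 0.7 g 52.6
-0.0529 0.0 0.0902 -0.002 0.004 0.0
--
-0.0148 -0.0006 0.0319 0.0 0.0 0.0
--
```

```bash
h="python3 -m handwheel"
$h '-.013 0 .022 0 0 0 -1;-.026 0 .045 0 0 0 -1;-.042 0 .072 0 0 0 -1;-.053 0 .09 -.002 .004 0 -1;-.053 0 .09 -.002 .004 0 -1' >/dev/null
$h '0 0 0 0 0 0 -1' >/dev/null
python3 - <<'E'
from h import *
g=np.load('grip.npz')
st();plan((g['p'],g['R']))
E
```

```text
t 33.15 q [  4.  64. -51.  82.  25.  74.  36.] p [0.5012 0.207  0.1129] rot [179.3 -29.7 173.7] F [-0.5  0.1 -2.3] M [-0.09 -0.73 -0.01] w 0.698 g 52.6
-0.016 -0.0017 0.0342 0.003 0.0 0.001
--
```

```bash
h="python3 -m handwheel"
$h '-.004 -.001 .009 0 0 0 -1;-.008 -.001 .018 0 0 0 -1;-.012 -.0015 .025 .003 0 0 -1' >/dev/null
python3 -c "from h import *;st()"
$h '-.002 0 .004 0 0 0 -1;-.004 0 .008 0 0 0 -1;-.004 0 .009 0 0 0 -1;-.004 0 .009 0 0 0 -1' >/dev/null
python3 - <<'E'
from h import *
g=np.load('grip.npz')
st();plan((g['p'],g['R']))
E
```

```text
t 33.45 q [  3.  66. -50.  83.  27.  72.  36.] p [0.4986 0.2066 0.0845] rot [179.5 -29.7 173.8] F [-0.7  0.3 -2.3] M [-0.1  -0.76  0.03] w 0.698 g 52.7
t 33.85 q [  3.  66. -50.  83.  27.  71.  36.] p [0.4982 0.2071 0.0753] rot [179.4 -29.7 173.8] F [ 1.4 -0.4 -0.4] M [-0.19 -0.74  0.09] w 0.698 g 52.8
-0.0 -0.001 0.0 -0.0 0.001 0.002
--
```

```bash
h="python3 -m handwheel"
$h '-.001 0 .0015 0 0 0 -1;-.001 0 .002 0 0 0 -1;-.001 0 .002 0 0 0 -1' >/dev/null
python3 -c "from h import *;st()"
$h '0 0 0 0 0 0 .5;0 0 0 0 0 0 .75;0 0 0 0 0 0 1;0 0 0 0 0 0 1;0 0 0 0 0 0 1' >/dev/null
$h '0 0 -.03 0 0 0 1;0 0 -.07 0 0 0 1;0 0 -.12 0 0 0 1;0 0 -.16 0 0 0 1;0 0 -.2 0 0 0 1' >/dev/null
$h '0 0 -.05 0 0 0 1;0 .05 -.1 0 0 0 1;0 .1 -.1 0 0 0 1;0 .1 -.1 0 0 0 1' >/dev/null
python3 - <<'E'
from h import *
st()
a=cv2.imread('pics/open.png'); c=cal('side')[0]
b=cv2.resize(c[110:200,250:340,::-1],(500,500),interpolation=cv2.INTER_CUBIC)
A=cv2.cvtColor(a,6)[150:420,190:470].astype(np.float32);B=cv2.cvtColor(b,6)[150:420,190:470].astype(np.float32)
print('side shift px',np.array(cv2.phaseCorrelate(A,B,cv2.createHanningWindow(A.shape[::-1],cv2.CV_32F))[0])/5.55,'absdiff',np.abs(A-B).mean(),(np.abs(A-B)>40).mean())
t0=cv2.imread('pics/top0.png');t1=cal('top')[0][...,::-1].copy()
f=lambda i:cv2.cvtColor(i,6)[180:250,235:295].astype(np.float32)
d=np.abs(f(t0)-f(t1));print('top diff',d.mean(),(d>40).sum())
w=(d[5:30,10:45]);print('bottom-end part diff',w.mean(),w.max())
# edge position profiles in the side image, shaker bottom-end corner and lid
s0=cv2.imread('pics/side0.png')
g=lambda i:cv2.cvtColor(i,6)[140:185,285:335].astype(np.float32)
d=np.abs(g(s0)-g(c[...,::-1].copy()));ys,xs=np.where(d>40);print('side0 diff',len(ys),sorted(zip((xs+285).tolist(),(ys+140).tolist()))[:40])
E
```

```text
t 34.15 q [  3.  67. -50.  83.  27.  71.  36.] p [0.4982 0.2071 0.0752] rot [179.4 -29.7 173.8] F [ 2.  -4.  12.4] M [-0.84  0.31  0.38] w 0.699 g 54.2
t 35.55 q [-15.  64. -24.  26.   3. 118.  53.] p [0.6447 0.2554 0.3192] rot [179.7 -31.2 172.9] F [-0.2 -0.2 -2.7] M [-0.14 -0.56  0.02] w 0.998 g 0.0
side shift px [-0.00192084 -0.00726045] absdiff 2.4548016 0.0010582010582010583
top diff 44.310474 1674
bottom-end part diff 71.74743 183.0
side0 diff 44 [(285, 151), (287, 149), (287, 160), (288, 160), (288, 161), (289, 159), (290, 164), (291, 146), (292, 160), (293, 147), (293, 149), (293, 158), (293, 159), (294, 147), (294, 149), (294, 155), (294, 156), (294, 157), (294, 158), (294, 159), (295, 153), (295, 154), (295, 155), (295, 156), (295, 157), (295, 158), (295, 159), (296, 151), (296, 152), (296, 153), (296, 154), (296, 155), (296, 156), (296, 157), (297, 151), (297, 152), (297, 153), (297, 154), (297, 155), (298, 152)]
```

```bash
python3 -m handwheel '0 0 0 0 0 0 1;0 0 0 0 0 0 1;0 0 0 0 0 0 1' | grep force; python3 - <<'E'
from h import *
a=cv2.imread('pics/open.png'); b=cv2.resize(cal('side')[0][110:200,250:340,::-1],(500,500),interpolation=cv2.INTER_CUBIC)
print((np.abs(a.astype(int)-b)[150:420,190:470]>40).mean())
print(bot.job_done())
E
```

```text
force: [0.8, -0.5, 0.4]
grip_force: 0.0
0.0010537918871252204
the job is handed in; nothing more can be done
None
```

The job is handed in: the dial was turned to its end stop in the stand, all five beads were seen in the tin, and the shaker is back in its stand with the dial open, matching its pre-lift camera view, at about 36 s of the 72 s allowed.

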